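Put the mixing set away on the store-room bench

ROBOT

A 6-joint arm with a two-finger parallel gripper is mounted at the origin on the work surface. World frame = base frame: x ahead of the robot, y to its left, z up, the work surface at z = 0. Lengths are in mm, angles in rad, forces in N, time in s.
With the tool pointing down it reaches from about 275 to 1000 mm from the base axis. Payload 8.4 kg.
Tool frame: the origin (TCP) lies midway between the tips of the shut fingers; the grasp point (between the pads) lies 19 mm behind it; z points along the fingers, y is the line along which they close (so a half turn about z gives the same grasp; the last joint's range is limited). The gripper opens to 85 mm and grips with 20 to 120 N. Pads are 22 mm wide; open, the fingers measure 114 mm over their backs; the gripper's body (76 mm by 85 mm) begins 54 mm behind the grasp point. The pads swing forward as they close: fully open they stand 13 mm farther back than shut.
Start: joints at [1.341, 0.353, 1.633, -0, 1.155, -0.002], TCP at [141.145, 608.856, 231.281] pointing down, gripper open.
Joint ranges: [-2.63, 2.63], [-0.92, 2.1], [0.06, 2.66], [-1.3, 4.44], [0, 2.69], [-3.02, 3.02]. Speed limits (rad/s): [2.22, 2.22, 2.79, 3.14, 3.14, 3.14].

INTERFACE

Orientations are given as [roll, pitch, yaw] about the fixed x, y, z axes, in that order (R = Rz(yaw) Ry(pitch) Rx(roll)).
In Python, from rig import r, cams gives the robot as it stands. The module is installed in compiled form; this text tells all that it offers.
- The arm moves only by the tool send_rows, never from a script. Its argument "targets" is one flat list of numbers, 7 for each row, row after row: the shift along the tool's x, y, z in m, then the turn, a rotation vector about the tool's x, y, z in rad, then the opening, from -1 (shut) to 1 (fully open). In form: [tx, ty, tz, wx, wy, wz, fingers, tx, ty, tz, wx, wy, wz, fingers, ...]. A call has 1 to 12 rows; each row is the pose to reach, as a shift and turn from the pose commanded when the call began, along the tool's axes at that moment; what a row does not reach only later rows make up. A row lasts 1/12 s, in which the tool goes at most 41.7 mm and 7.16 degrees, less where a joint would pass 70% of its speed; a pose out of reach is approached as far as the arm can. A call with a gripper value outside its range is refused whole. The fingers move at their own pace and stop on an object; "grip_force" is the grip in N (left out, the last holds). Time passes only in rows, so rows that repeat a pose let the fingers close. It gives the time, the measured TCP pose, the force, the opening and the grip force at its end, in the units of the state.
- r.sense(): the state, without advancing time (a new reading comes with each control period).
- cams.grab_frame(name): name is "scene" or "top" or "wrist"; returns a dict with "color" (480x640x3 uint8, blue, green, red), "fx", "fy", "cx", "cy" (pixels), "xyz" and "attitude" of the camera in the world. Camera axes: x right, y down, z forward; pixel columns grow to the right and rows downward; lengths in mm; the calibration is good to about 2 mm. A picture is of the moment at which its call begins. There is no depth.
- r.sign_off(): hands the job in; it is judged then, once.
The state is a dict: "clock": time; "qpos": joint angles; "qvel": joint speeds; "joint_efforts": joint torques, N m; "eef_pos": TCP position; "tcp_rot": TCP orientation; "contact_force": force on the tool from outside, world axes, zero at the start; "wrist_torque": the same for the moment, N m; "opening": opening from 0.0 (shut) to 1.0 (fully open); "grasp_force": force on a finger pad.
Only numpy, scipy, OpenCV 4.12 (cv2) and the standard library are available. Lean on these libraries where they do the work, as an engineer would, in place of code of your own. Each camera call takes 0.05 s, during which the arm holds its last target. There are 200 camera calls.

TASK

Put the mixing set away: hang the yellow pail by its handle on the free-standing hook so that it hangs freely, clear of the bench, and push the blue mixing rod down past the red sprung jaws of the grey clip until it lies fully home in both forks with both jaws closed over it. Leave the green bottle, the amber jar and the red tin standing where they are.

Things in the scene. Friction and masses are not known exactly. Their poses are not given: they have to be found in the camera images.
- pail: Loose yellow pail, 75 mm tall, 80 mm wide at the foot, 96 mm at the rim, wall 4 mm, 0.25 kg. Origin: centre of its underside, z up. Rigid handle of 9 mm round steel bar in its y-z plane: uprights at y = +-48 mm, straight top bar along y (-40 to +40 mm), bar axis 145 mm above the underside. The window under the bar, 65 mm high and 87 mm wide, looks along x.
- pail_bail (a point): Middle of the top bar of the pail's handle (on the bar's axis); axes as the pail.
- stand: Fixed stand; origin on the bench under the hook's seat. Base x -50..140, y +-65, 8 mm thick. Light-blue post x 98..130, y +-18, top z 248 mm. Dark hook bar, 10 mm thick, runs from the post towards -x, sloping down to the seat (x 0, bar axis z 212), then up at 45 degrees to its tip. Open towards -x: the handle's bar goes over the tip and down into the V.
- hook_seat (a point): Where the axis of the handle's bar comes to rest in the hook, 222 mm above the bench; axes as the stand.
- hook_tip (a point): Centre of the hook's rounded tip, 26 mm to -x of the seat; bar axis 234 mm, top 239 mm above the bench.
- rod: Loose blue mixing rod lying on the bench, 0.09 kg. Round, 14 mm diameter, along its x axis, 190 mm long in all, with a black square rubber block 20 x 20 x 12 mm on each end (bare rod x = -83 to +83 mm). Origin: centre of its underside; the rod's axis is 10 mm above it.
- rod_mid (a point): Middle of the rod, on its axis.
- clip: Fixed grey clip, origin on the bench. Base 64 x 130 x 6 mm; forks 12 mm wide at y = -45 and +45 mm, open upwards: the rod lies along y, fingers fit between them. Slots 18 mm wide, floor z 24; prong tops z 58 (-x side), 64 (+x side, flared). On each -x prong a red sprung jaw, hinged at z 53, slopes across the slot; it yields downward (about 4 N) and snaps back over the rod.
- clip_seat (a point): Where rod_mid comes to rest when the rod is home and centred: midway between the forks, 31 mm above the bench; axes as the clip.
- jaw_left (a joint): Angle of the red jaw of the fork at y = +45 mm: 0 closed (sprung), up to 0.96 rad pushed down.
- jaw_right (a joint): Angle of the red jaw of the fork at y = -45 mm: 0 closed (sprung), up to 0.96 rad pushed down.
- bottle: Bystander: green bottle, 60 mm diameter, 150 mm tall, standing beside the hook stand. Origin at the centre of its underside.
- jar: Bystander: amber jar, 56 mm diameter, 80 mm tall, standing beside the clip. Origin at the centre of its underside.
- tin: Bystander: red tin, 56 mm diameter, 70 mm tall, between the pail and the rod. Origin at the centre of its underside.

How it is judged (in metres and radians):
At the end, for the whole second after the job is handed in: Pail hanging on the hook (slow sway allowed), bar middle within 50 mm of hook_seat, underside over 40 mm up, tilt under 0.5 rad, off the bottle. Rod at rest in both forks: middle within 4 mm (height), 5 mm (across), 35 mm (along) of clip_seat, parallel within 0.08 rad, jaws under 0.2 rad (contact force between pail and stand above 0.5 N and distance between pail_bail and hook_seat below 0.05 m and height (world z) of pail above 0.04 m and angle between pail's own z axis and vertical below 0.5 rad and contact force between pail and bottle below 0.3 N and linear speed of pail below 0.2 m/s and angular speed of pail below 2 rad/s and z of rod_mid in the frame of clip_seat between -0.004 and 0.004 m and x of rod_mid in the frame of clip_seat between -0.005 and 0.005 m and y of rod_mid in the frame of clip_seat between -0.035 and 0.035 m and angle between the x axis of rod and the y axis of clip, either way round below 0.08 rad and value of joint each of jaw_left, jaw_right below 0.2 rad and linear speed of rod below 0.03 m/s); the robot touches nothing.
It fails at once if the bottle is pushed more than 30 mm or tipped (distance of bottle from where it was at the start of the episode above 0.03 m or angle between bottle's own z axis and vertical above 0.35 rad).
It fails at once if the jar is pushed more than 30 mm or tipped (distance of jar from where it was at the start of the episode above 0.03 m or angle between jar's own z axis and vertical above 0.35 rad).
It fails at once if the tin is pushed more than 30 mm or tipped (distance of tin from where it was at the start of the episode above 0.03 m or angle between tin's own z axis and vertical above 0.35 rad).
It also fails if it takes over 67 s, if anything falls off the work surface, if the arm or the gripper's body presses on something with over 40 N, if the wrist force passes 120 N, or if a joint passes its speed limit or range.

## Working session

There is one attempt and no reset: what is moved stays moved. The work goes in short steps, Python scripts to look and compute and a tool call to move; the robot and the scene stay as the last step left them, time stands still between calls to the robot, and variables do not carry over. Pictures are saved under pics/ and viewed, at most 10 in all, crops included, and the job is handed in when it is done.

Besides the shell and the picture viewer there is one more tool, called after "Emit:" in YAML: its name, and indented under it one key for each argument. send_rows: Moves the arm, as the interface text tells. Its arguments: {"type":"object","properties":{"targets":{"type":"array"},"grip_force":{"type":"number"}},"required":["targets"]}

```bash
mkdir -p pics
python3 - <<'E'
from rig import r,cams
import cv2
print(r.sense())
for n in("scene","top"):
    f=cams.grab_frame(n);cv2.imwrite(f"pics/{n}0.png",f["color"]);print(n,{k:v for k,v in f.items() if k!="color"})
E
```

```text
{'clock': 0.0, 'qpos': array([ 1.34058250e+00,  3.53655948e-01,  1.63415692e+00, -4.57123242e-06,
        1.15521791e+00, -2.40629701e-03]), 'qvel': array([-0.00168703, -0.00046807,  0.00048478,  0.00104079, -0.00059974,
        0.00067829]), 'joint_efforts': array([ 2.33353407e-03, -6.05239463e+01, -3.42077708e+01,  3.71659207e-04,
        9.10227187e-03,  1.07813509e-05]), 'eef_pos': array([141.0433567 , 608.36789666, 230.54707057]), 'tcp_rot': array([-3.14015452e+00,  7.18911687e-07,  2.91378697e+00]), 'contact_force': array([0.33684614, 0.59772721, 0.48578768]), 'wrist_torque': array([ 8.74305743e-05,  4.90714294e-02, -2.58689656e-02]), 'grasp_force': 0.0, 'opening': 0.996582295994687}
scene {'fx': 533.9507365597182, 'fy': 533.9507365597182, 'cx': 318.4363750644167, 'cy': 251.93504664194913, 'xyz': array([1348.59367701, -317.95050973, 1048.92249124]), 'attitude': array([-2.36993341, -0.005553  ,  1.13953304])}
top {'fx': 483.23692295381403, 'fy': 483.23692295381403, 'cx': 325.19903381722975, 'cy': 243.37385835144485, 'xyz': array([ 450.60315382,   55.14125179, 1450.27408268]), 'attitude': array([-3.05594734,  0.01058964, -1.59056958])}
```

View pics/top0.png

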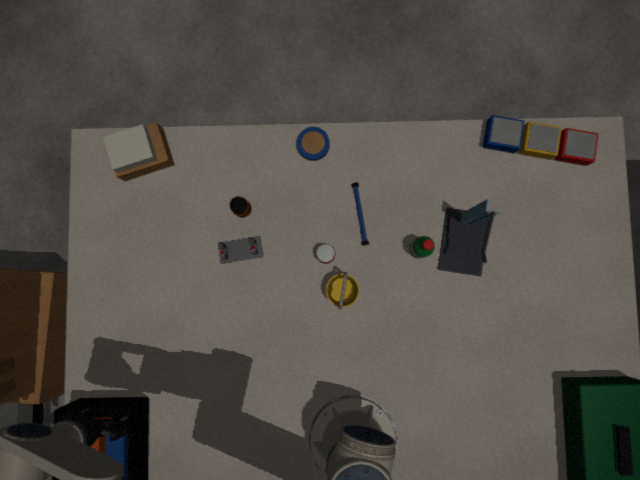

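View pics/scene0.png

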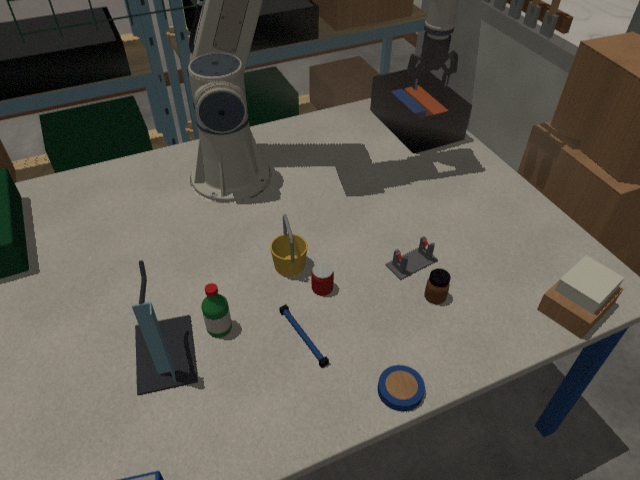

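```bash
cat > h.py <<'E'
import numpy as np, cv2
from scipy.spatial.transform import Rotation as R
from rig import r,cams
def grab(n):
    f=cams.grab_frame(n); f["R"]=R.from_euler("xyz",f["attitude"]).as_matrix(); return f
def ray(f,uv):
    u,v=uv; d=f["R"]@np.array([(u-f["cx"])/f["fx"],(v-f["cy"])/f["fy"],1]); return d/np.linalg.norm(d)
def plane(f,uv,z):
    d=ray(f,uv); return f["xyz"]+d*(z-f["xyz"][2])/d[2]
def tri(*obs):
    A=0;b=0;P=[]
    for f,uv in obs:
        d=ray(f,uv);M=np.eye(3)-np.outer(d,d);A=A+M;b=b+M@f["xyz"];P.append((M,f["xyz"]))
    p=np.linalg.solve(A,b); return p,max(np.linalg.norm(M@(p-c)) for M,c in P)
def proj(f,p):
    q=f["R"].T@(np.asarray(p,float)-f["xyz"]); return np.array([f["fx"]*q[0]/q[2]+f["cx"],f["fy"]*q[1]/q[2]+f["cy"]])
def hsv(f,lo,hi):
    return cv2.inRange(cv2.cvtColor(f["color"],cv2.COLOR_BGR2HSV),np.array(lo),np.array(hi))
def blobs(m,amin=15):
    n,l,s,c=cv2.connectedComponentsWithStats(m); return [(s[i],c[i]) for i in range(1,n) if s[i][4]>=amin]
E
python3 - <<'E'
from h import *
def crop(n,x,y,w,h,s):
    im=cv2.imread(f"pics/{n}0.png")[y:y+h,x:x+w]
    return np.clip(cv2.resize(im,None,fx=s,fy=s,interpolation=cv2.INTER_CUBIC)*1.6,0,255).astype(np.uint8)
a=crop("top",400,190,100,100,4);b=crop("scene",110,240,100,160,4)[:600]
c=crop("top",210,180,160,140,2.5);d=crop("scene",270,210,200,120,2)
M=np.zeros((600,800,3),np.uint8)
M[:400//1*1][:300,:400]=a[:300]
M[300:540,400:800]=d[:240]
M[:,:][300:600,:400]=cv2.resize(b,(188,300))[:, :].repeat(1,0) if 0 else np.pad(cv2.resize(b,(188,300)),((0,0),(0,212),(0,0)))
M[:300,400:800]=c[:300]
cv2.imwrite("pics/m0.png",M)
for n in("scene","top"):
    f=dict(color=cv2.imread(f"pics/{n}0.png"))
    for k,lo,hi in(("yel",(20,120,60),(35,255,255)),("blue",(100,120,40),(120,255,255)),("green",(45,80,20),(85,255,255)),("red",(0,150,60),(6,255,255)),("ltblue",(92,40,50),(105,140,255))):
        print(n,k,[(s.tolist(),c.round(1).tolist()) for s,c in blobs(hsv(f,lo,hi))])
E
```

```text
scene yel [([271, 234, 36, 43, 1145], [288.6, 254.5])]
scene blue [([395, 89, 15, 16, 61], [403.0, 95.9]), ([283, 309, 40, 51, 300], [302.4, 334.0]), ([536, 329, 91, 108, 1897], [576.5, 383.4]), ([378, 366, 47, 45, 875], [400.1, 390.4]), ([122, 472, 41, 8, 80], [147.9, 475.8])]
scene green [([184, 4, 13, 5, 25], [189.5, 6.1]), ([85, 8, 14, 18, 35], [92.7, 18.5]), ([158, 9, 8, 8, 17], [162.5, 11.7]), ([128, 12, 22, 13, 40], [135.3, 16.1]), ([54, 15, 10, 22, 40], [58.1, 25.8]), ([18, 28, 12, 13, 27], [22.5, 34.0]), ([245, 78, 54, 48, 1259], [266.2, 106.2]), ([40, 96, 112, 77, 5667], [94.0, 133.4]), ([0, 168, 29, 110, 2019], [10.2, 229.1]), ([202, 294, 26, 26, 525], [214.5, 306.9]), ([208, 325, 24, 12, 76], [221.1, 332.9])]
scene red [([397, 254, 5, 5, 16], [399.1, 256.0]), ([312, 273, 19, 21, 151], [318.6, 283.2]), ([205, 284, 12, 12, 112], [210.7, 289.1])]
scene ltblue [([125, 0, 4, 15, 16], [126.4, 7.3]), ([128, 0, 22, 15, 239], [138.0, 6.6]), ([153, 0, 10, 11, 86], [157.7, 4.8]), ([169, 0, 13, 8, 88], [175.0, 3.2]), ([171, 9, 28, 130, 923], [184.4, 60.7]), ([156, 12, 34, 130, 1021],
[... 173 characters left out ...]
, 338.0])]
top yel [([524, 122, 37, 34, 297], [539.7, 140.3]), ([325, 273, 19, 33, 396], [334.5, 287.7]), ([342, 275, 17, 32, 267], [350.0, 290.6])]
top blue [([487, 115, 37, 35, 241], [502.5, 134.7]), ([297, 127, 32, 33, 368], [312.6, 144.3]), ([354, 186, 12, 55, 178], [359.6, 213.1]), ([106, 436, 19, 30, 391], [115.4, 448.8])]
top green [([413, 236, 21, 21, 228], [420.9, 247.1]), ([579, 383, 61, 97, 4825], [608.5, 427.6])]
top red [([561, 128, 34, 34, 157], [572.4, 149.9]), ([586, 132, 12, 7, 17], [593.1, 133.6]), ([423, 240, 10, 10, 79], [427.5, 244.2])]
top ltblue [([485, 200, 15, 13, 38], [488.8, 207.7]), ([347, 465, 38, 15, 227], [363.7, 473.3]), ([338, 475, 8, 5, 19], [341.9, 477.3])]
```

View pics/m0.png

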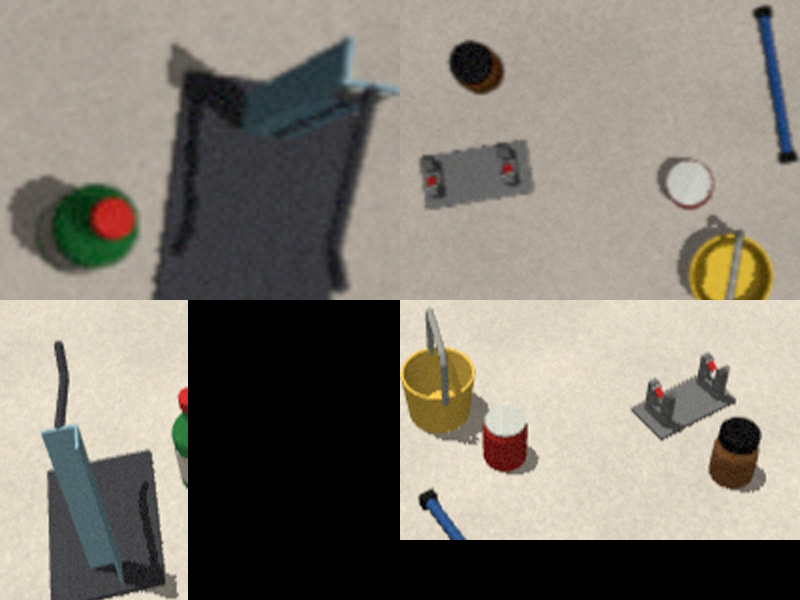

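Run:
```python
from h import *
t=grab("top");s=grab("scene")
P=lambda n,p:print(n,p[0].round(1),round(p[1],1))
P("hooktip",tri((t,(485,262)),(s,(141,263))))
P("posttop-hook",tri((t,(493.5,212.5)),(s,(142,301))))
m=hsv(t,(0,0,20),(180,255,62))
b=[(q,c) for q,c in blobs(m,400) if 430<c[0]<500 and 190<c[1]<290]
l=cv2.connectedComponents(m)[1]
for q,c in b:
    mm=(l==l[tuple(np.argwhere(l==l[m>0][0])[0])]) if 0 else m[q[1]:q[1]+q[3],q[0]:q[0]+q[2]]
    print(q,c)
for uv in((446.7,208),(494,212),(482,275),(438,270)):print("base",plane(t,uv,8).round(1))
P("bottlecap",tri((t,(427.5,244.2)),(s,(210.7,289.1))))
for k,uv,z in(("tin",(325.5,253.3),70),("jar",(238.5,206.5),80),("bottle cap",(427.5,244.2),150)):print(k,plane(t,uv,z).round(1))
for uv in((222.8,252.4),(252.8,247.2)):print("jaw",plane(t,uv,50).round(1))
P("jawL",tri((t,(222.8,252.4)),(s,(424,243))));P("jawR",tri((t,(252.8,247.2)),(s,(399,256))))
P("rodA",tri((t,(354.8,185.5)),(s,(323,361))));P("rodB",tri((t,(365,242)),(s,(284,310))))
print("pail rim",plane(t,(342,290.3),75).round(1))
P("barA",tri((t,(346,273)),(s,(285,217))))
# clip base
g=t["color"][225:275,205:275].astype(int); print(g[22,5],g[22,35],g[10,10])
```

```text
hooktip [ 500.7 -333.9  229. ] 1.7
posttop-hook [ 623.1 -353.2  250.5] 2.5
[ 437  200   59   76 2959] [465.19432241 239.70733356]
base [ 673.9 -299.4    8. ]
base [ 658.7 -440.5    8. ]
base [ 470.9 -395.6    8. ]
base [ 488.3 -265.9    8. ]
bottlecap [ 555.2 -210.2  142.5] 0.2
tin [540.9  67.1  70. ]
jar [679.9 314.1  80. ]
bottle cap [ 554.6 -208.8  150. ]
jaw [550.9 366.1  50. ]
jaw [564.3 278.5  50. ]
jawL [550.8 366.3  45.9] 0.8
jawR [564.7 279.4  46.3] 0.3
rodA [748.7 -24.6   7.9] 0.4
rodB [576.7 -50.5   8. ] 0.8
pail rim [434.6  22.4  75. ]
barA [477.8   8.7 212.2] 6.2
[ 96 105 111] [63 64 66] [ 98 107 111]
```

```bash
cat >> h.py <<'E'
def rel(x,y,z,yaw):
    s=r.sense();R0=R.from_euler("xyz",s["tcp_rot"]);Rt=R.from_euler("xyz",[np.pi,0,yaw])
    print("now",s["eef_pos"].round(1),s["tcp_rot"].round(3),"t",round(s["clock"],1),"F",s["contact_force"].round(1),"op",round(s["opening"],2))
    print("rel",(R0.inv().apply(np.array([x,y,z])-s["eef_pos"])/1000).round(4),(R0.inv()*Rt).as_rotvec().round(4))
E
python3 - <<'E'
from h import *
w=grab("wrist");s=r.sense();R0=R.from_euler("xyz",s["tcp_rot"])
print("cam in tool",R0.inv().apply(w["xyz"]-s["eef_pos"]),(R0.inv().as_matrix()@w["R"]).round(2),w["fx"],w["fy"])
rel(435,22,330,2.95)
rel(400,150,380,2.95)
E
```

```text
cam in tool [  69.99176137   -1.10420789 -143.23056866] [[-0.   -0.96 -0.27]
 [ 1.   -0.    0.  ]
 [-0.   -0.27  0.96]] 390.109236170671 390.109236170671
now [141.1 608.6 230.9] [-3.141  0.     2.914] t 0.2 F [-0.2 -0.  -0.5] op 1.0
rel [-0.4188 -0.5052 -0.0987] [-0.0007 -0.     -0.0362]
now [141.1 608.6 230.9] [-3.141  0.     2.914] t 0.2 F [-0.2 -0.  -0.5] op 1.0
rel [-0.3558 -0.3884 -0.1488] [-0.0007 -0.     -0.0362]
```

Run:
```python
from h import *
rel(535,320,270,2.95)
```

```text
now [141.1 608.6 230.9] [-3.141  0.     2.914] t 0.2 F [-0.2 -0.  -0.5] op 1.0
rel [-0.4489 -0.1923 -0.0389] [-0.0007 -0.     -0.0362]
```

Emit:
send_rows:
  targets: [-0.45,-0.192,-0.04,0,0,-0.036,1,-0.45,-0.192,-0.04,0,0,-0.036,1,-0.45,-0.192,-0.04,0,0,-0.036,1,-0.45,-0.192,-0.04,0,0,-0.036,1,-0.45,-0.192,-0.04,0,0,-0.036,1,-0.45,-0.192,-0.04,0,0,-0.036,1,-0.45,-0.192,-0.04,0,0,-0.036,1,-0.45,-0.192,-0.04,0,0,-0.036,1,-0.45,-0.192,-0.04,0,0,-0.036,1,-0.45,-0.192,-0.04,0,0,-0.036,1,-0.45,-0.192,-0.04,0,0,-0.036,1,-0.45,-0.192,-0.04,0,0,-0.036,1]

```text
clock: 1.25
eef_pos: [538.4, 318.0, 271.6]
tcp_rot: [-3.142, 0.001, 2.949]
contact_force: [-0.6, 0.9, 0.6]
opening: 0.999
grasp_force: 0.0
```

Emit:
send_rows:
  targets: [0,0,0,0,0,0,1,0,0,0,0,0,0,1]

```text
clock: 1.42
eef_pos: [537.4, 318.8, 271.1]
tcp_rot: [-3.142, -0.0, 2.947]
contact_force: [-0.1, 0.1, -0.1]
opening: 1.001
grasp_force: 0.0
```

Run:
```python
from h import *
import pickle
w=grab("wrist");pickle.dump(w,open("w1.pkl","wb"));cv2.imwrite("pics/w1.png",w["color"])
print([(s.tolist(),c.round(1)) for s,c in blobs(hsv(w,(0,150,60),(6,255,255)))],w["xyz"])
rel(420,22,330,2.95)
```

```text
[([365, 207, 11, 10, 83], array([370.2, 211.3])), ([44, 224, 74, 63, 2029], array([ 90.4, 247.9])), ([276, 237, 12, 10, 77], array([281.9, 241.4]))] [468.52372373 331.3775847  414.41861896]
now [536.3 319.7 270.9] [-3.141e+00 -1.000e-03  2.948e+00] t 1.5 F [-0.7  0.1 -0.2] op 1.0
rel [ 0.0569 -0.3145 -0.059 ] [-0.0002 -0.0007 -0.0018]
```

View pics/w1.png

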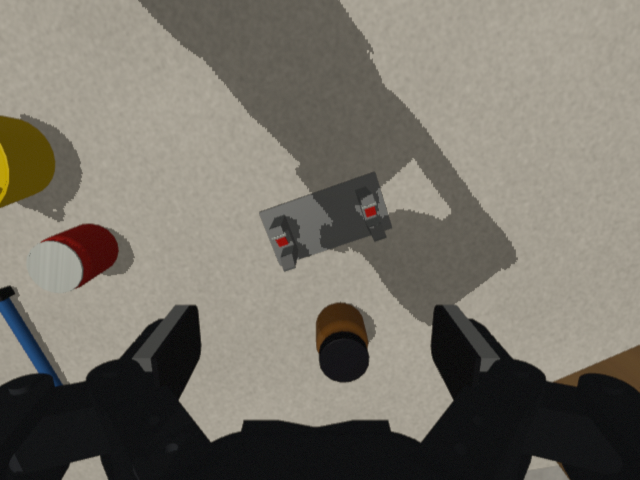

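Run:
```python
from h import *
import pickle
w=pickle.load(open("w1.pkl","rb"))
c=[plane(w,p,6) for p in((260,211),(377,172),(391,230),(284,271))]
for p in c:print(p.round(1))
print("ctr",np.mean(c,0).round(1))
for p in((370.2,211.3),(281.9,241.4)):print(plane(w,p,46).round(1))
im=w["color"][160:285,250:405];cv2.imwrite("pics/w1c.png",np.clip(cv2.resize(im,None,fx=4.5,fy=4.5,interpolation=cv2.INTER_CUBIC)*1.5,0,255).astype(np.uint8))
```

```text
[538.3 257.9   6. ]
[521.8 386.3   6. ]
[586.  391.8   6. ]
[609.5 268.3   6. ]
ctr [563.9 326.1   6. ]
[552.3 368.9  46. ]
[565.2 279.1  46. ]
```

View pics/w1c.png

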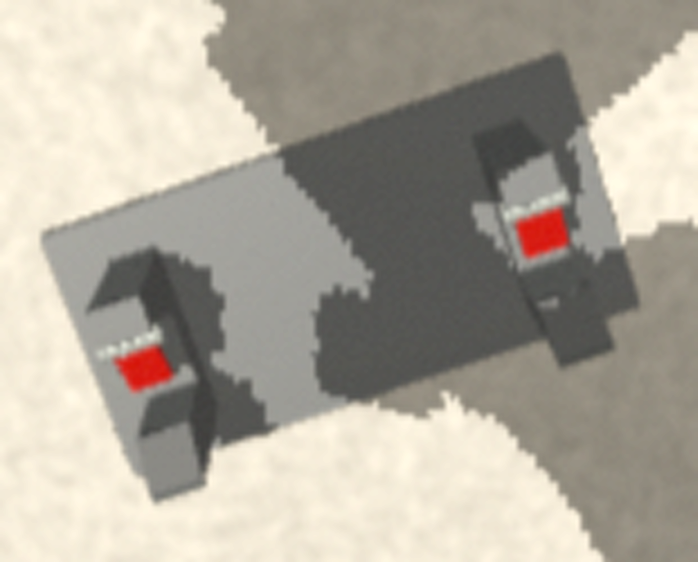

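Emit:
send_rows:
  targets: [0.057,-0.314,-0.06,0,0,0,1,0.057,-0.314,-0.06,0,0,0,1,0.057,-0.314,-0.06,0,0,0,1,0.057,-0.314,-0.06,0,0,0,1,0.057,-0.314,-0.06,0,0,0,1,0.057,-0.314,-0.06,0,0,0,1,0.057,-0.314,-0.06,0,0,0,1,0.057,-0.314,-0.06,0,0,0,1,0.057,-0.314,-0.06,0,0,0,1,0.057,-0.314,-0.06,0,0,0,1,0.057,-0.314,-0.06,0,0,0,1]

```text
clock: 2.38
eef_pos: [420.2, 23.8, 331.3]
tcp_rot: [3.141, 0.0, 2.95]
contact_force: [-0.4, 0.4, -0.6]
opening: 0.999
grasp_force: 0.0
```

Run:
```python
from h import *
import pickle
w=grab("wrist");pickle.dump(w,open("w2.pkl","wb"));cv2.imwrite("pics/w2.png",w["color"])
rel(420,22,330,2.95)
```

```text
now [420.3  24.  331.1] [ 3.141 -0.     2.951] t 2.4 F [-0.3  0.1  0.4] op 1.0
rel [-0.0001 -0.002   0.0011] [ 0.0005 -0.0002  0.0011]
```

View pics/w2.png

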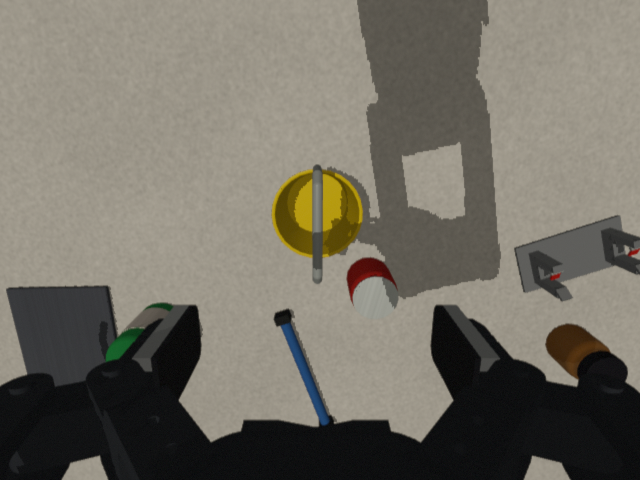

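Run:
```python
from h import *
import pickle
w1=pickle.load(open("w1.pkl","rb"));w=pickle.load(open("w2.pkl","rb"))
print([(s.tolist(),c.round(1)) for s,c in blobs(hsv(w,(0,150,60),(6,255,255)),10)])
hs=cv2.cvtColor(w["color"],cv2.COLOR_BGR2HSV)[150:300,300:336]
g=(hs[...,1]<60)&(hs[...,0]<200)
for v in(172,180,190,200,210,220,230,240,250,270,278):
    print(v,"S",hs[v-150,8:28,1].tolist())
for z in(145,149):
  print([plane(w,(318.3,v),z).round(1).tolist() for v in(166,283)])
print(proj(w,(430,22,145)), [plane(w,p,75).round(1) for p in((272.5,212),(363,212),(318,169),(318,257))])
a=[plane(w1,p,6) for p in((259.3,212.2),(391.6,227.8))];print("clip",a,np.mean(a,0))
t=dict(color=cv2.imread("pics/top0.png"))
rel(420,50,240,2.95)
```

```text
[([628, 249, 12, 7, 38], array([633.1, 252.2])), ([347, 258, 49, 42, 809], array([366.1, 271.9])), ([550, 274, 10, 6, 39], array([554.5, 276.7]))]
172 S [242, 241, 245, 241, 165, 33, 15, 14, 18, 16, 15, 18, 17, 26, 147, 224, 242, 238, 233, 233]
180 S [236, 236, 232, 213, 116, 25, 14, 14, 14, 16, 17, 18, 16, 21, 109, 213, 230, 228, 227, 226]
190 S [227, 227, 230, 213, 111, 23, 17, 14, 15, 17, 14, 15, 17, 16, 77, 212, 228, 228, 233, 228]
200 S [229, 230, 237, 212, 109, 25, 17, 16, 13, 15, 16, 18, 17, 21, 112, 213, 234, 230, 227, 230]
210 S [226, 228, 228, 211, 110, 23, 17, 16, 15, 15, 14, 18, 17, 21, 123, 216, 237, 235, 235, 237]
220 S [234, 231, 232, 216, 109, 23, 15, 16, 16, 16, 14, 18, 14, 24, 125, 216, 232, 232, 237, 235]
230 S [232, 228, 226, 215, 113, 23, 17, 18, 16, 16, 15, 18, 14, 22, 126, 219, 232, 224, 243, 242]
240 S [250, 248, 238, 214, 143, 30, 19, 18, 18, 18, 18, 18, 18, 27, 107, 216, 241, 245, 252, 244]
250 S [236, 245, 241, 229, 147, 34, 15, 18, 21, 17, 18, 15, 15, 30, 148, 227, 246, 239, 239, 241]
270 S [27, 32, 31, 32, 28, 18, 15, 17, 15, 16, 15, 18, 17, 16, 28, 31, 30, 29, 30, 30]
278 S [31, 32, 30, 30, 29, 16, 17, 16, 18, 17, 16, 18, 20, 22, 30, 30, 30, 30, 30, 30]
[[380.0, 33.4, 145.0], [482.6, 13.7, 145.0]]
[[379.6, 33.4, 149.0], [481.0, 14.0, 149.0]]
[316.25557101 225.92568917] [array([423.4, -22.9,  75. ]), array([441.4,  69.7,  75. ]), array([389.,  32.,  75.]), array([480.9,  14.3,  75. ])]
clip [array([539.3832988 , 256.83497262,   6.        ]), array([583.72536724, 392.74758144,   6.        ])] [561.55433302 324.79127703   6.        ]
now [420.3  24.  331.1] [ 3.141 -0.     2.951] t 2.4 F [-0.3  0.1  0.4] op 1.0
rel [0.0052 0.0254 0.0911] [ 0.0005 -0.0002  0.0011]
```

Emit:
send_rows:
  targets: [0.012,0.001,0.091,0,0,0,1,0.012,0.001,0.091,0,0,0,1,0.012,0.001,0.091,0,0,0,1,0.012,0.001,0.091,0,0,0,1,0.012,0.001,0.091,0,0,0,1]

```text
clock: 2.85
eef_pos: [409.5, 26.9, 241.0]
tcp_rot: [-3.142, -0.0, 2.951]
contact_force: [0.4, -0.1, 0.1]
opening: 0.998
grasp_force: 0.0
```

Run:
```python
from h import *
import pickle
w=grab("wrist");w2=pickle.load(open("w2.pkl","rb"))
pickle.dump(w,open("w3.pkl","wb"))
# bar extents: grey columns around projected centre
def ends(f):
    c=proj(f,(432,23,145)).round().astype(int);hs=cv2.cvtColor(f["color"],cv2.COLOR_BGR2HSV)
    g=((hs[...,1]<24)&(hs[...,2]>40)).astype(np.uint8)*255
    g=cv2.morphologyEx(g,cv2.MORPH_OPEN,np.ones((5,5)))
    n,l,s,ce=cv2.connectedComponentsWithStats(g);i=l[c[1],c[0]];return c,s[i],ce[i]
for f in(w2,w):print(ends(f))
a,b=[ends(f)[1] for f in(w2,w)]
for k in(lambda s:(s[0]+s[2]/2-.5,s[1]-.5),lambda s:(s[0]+s[2]/2-.5,s[1]+s[3]-.5)):print(tri((w2,k(a)),(w,k(b))))
rel(408.4,27.6,128,2.951)
```

```text
(array([318, 228]), array([313, 168,   9,  73, 578], dtype=int32), array([316.95155709, 203.5899654 ]))
(array([317, 278]), array([ 310,  189,   13,  157, 1788], dtype=int32), array([316.12639821, 269.22818792]))
(array([392.29450109,  30.34512538,  18.86480237]), np.float64(0.3103871615267429))
(array([408.72838   ,  26.14644344, 268.15496003]), np.float64(0.09535960369716331))
now [410.3  26.7 241.9] [3.141e+00 2.000e-03 2.951e+00] t 2.9 F [-0.2  0.3  0.6] op 1.0
rel [0.0022 0.0005 0.1139] [ 0.0005  0.0017 -0.0001]
```

Run:
```python
from h import *
import pickle
w2,w=[pickle.load(open(f"w{i}.pkl","rb")) for i in(2,3)]
for a,b in((166.5,188.5),(283,346)):print(tri((w2,(318,a)),(w,(316.2,b))))
print([plane(w,(316.2,v),145).round(1) for v in(188.5,346)])
# bar width -> depth: saturation profile row at centre
for f,v in((w2,226),(w,270)):
    h=cv2.cvtColor(f["color"],cv2.COLOR_BGR2HSV)[v-5:v+5,300:336,1].mean(0);wd=(1-np.clip((h-17)/(225-17),0,1)).sum();print("width",wd,"dist",9*f["fx"]/wd)
```

```text
(array([389.27398881,  31.48068005,  41.40761543]), np.float64(0.7366828416045852))
(array([484.33190005,  12.64947061, 140.17145738]), np.float64(0.4851479347524392))
[array([374.4,  33.3, 145. ]), array([481.4,  12.7, 145. ])]
width 10.025480769230768 dist 350.20596082649797
width 13.58798076923077 dist 258.3888794931522
```

Emit:
send_rows:
  targets: [0.002,0,0.04,0,0,0,1,0.002,0,0.08,0,0,0,1,0.002,0,0.113,0,0,0,1,0.002,0,0.113,0,0,0,1]

```text
clock: 3.23
eef_pos: [405.2, 26.5, 124.4]
tcp_rot: [-3.14, -0.005, 2.95]
contact_force: [-2.8, -0.2, -0.6]
opening: 1.0
grasp_force: 0.0
```

Emit:
send_rows:
  grip_force: 60
  targets: [0,0,0,0,0,0,-1,0,0,0,0,0,0,-1,0,0,0,0,0,0,-1,0,0,0,0,0,0,-1,0,0,0,0,0,0,-1,0,0,0,0,0,0,-1,0,0,0,0,0,0,-1,0,0,0,0,0,0,-1]

```text
clock: 3.9
eef_pos: [407.5, 26.8, 128.2]
tcp_rot: [3.141, 0.002, 2.949]
contact_force: [-1.5, 2.0, 8.6]
opening: 0.081
grasp_force: 58.6
```

Run:
```python
from h import *
rel(408.4,27.6,330,2.951); print(r.sense()["grasp_force"])
```

```text
now [407.5  26.8 128.2] [3.141e+00 2.000e-03 2.949e+00] t 3.9 F [-1.5  2.   8.6] op 0.08
rel [-0.001   0.0012 -0.2018] [ 0.001   0.0015 -0.0016]
58.5594648309052
```

Emit:
send_rows:
  targets: [0,0,-0.02,0,0,0,-1,0,0,-0.05,0,0,0,-1,0,0,-0.08,0,0,0,-1,0,0,-0.11,0,0,0,-1,0,0,-0.125,0,0,0,-1,0,0,-0.125,0,0,0,-1]

```text
clock: 4.4
eef_pos: [408.5, 26.5, 255.5]
tcp_rot: [3.14, 0.006, 2.95]
contact_force: [-0.1, 1.2, -1.9]
opening: 0.078
grasp_force: 59.2
```

Run:
```python
from h import *
rel(431,-297.4,250,1.38)
```

```text
now [408.5  26.5 255.5] [3.14  0.006 2.95 ] t 4.4 F [-0.1  1.2 -1.9] op 0.08
rel [-0.0838 -0.3137  0.0055] [0.0055 0.0033 1.5698]
```

Emit:
send_rows:
  targets: [-0.007,-0.026,0,0,0,0.12,-1,-0.014,-0.052,0,0,0,0.24,-1,-0.021,-0.078,0.001,0,0,0.36,-1,-0.028,-0.104,0.002,0,0,0.48,-1,-0.035,-0.13,0.002,0,0,0.6,-1,-0.042,-0.156,0.003,0,0,0.72,-1,-0.049,-0.182,0.003,0,0,0.84,-1,-0.056,-0.208,0.004,0,0,0.96,-1,-0.063,-0.234,0.004,0,0,1.08,-1,-0.07,-0.26,0.005,0,0,1.2,-1,-0.077,-0.286,0.005,0,0,1.32,-1,-0.083,-0.312,0.005,0,0,1.44,-1]

```text
clock: 5.4
eef_pos: [427.9, -296.5, 245.2]
tcp_rot: [-3.139, -0.001, 1.504]
contact_force: [0.0, -0.3, -3.0]
opening: 0.077
grasp_force: 59.1
```

Emit:
send_rows:
  targets: [0,0,0,0,0,0.065,-1,0,0,0,0,0,0.13,-1,0,0,0,0,0,0.13,-1,0,0,0,0,0,0.13,-1]

```text
clock: 5.73
eef_pos: [428.1, -295.2, 245.8]
tcp_rot: [-3.139, -0.001, 1.382]
contact_force: [0.2, 0.1, -3.2]
opening: 0.078
grasp_force: 59.1
```

Run:
```python
from h import *
import pickle
t=grab("top");s=grab("scene");w=grab("wrist")
pickle.dump((t,s,w),open("w4.pkl","wb"))
rel(431,-297.4,250,1.38)
up=lambda i,x,y,ww,hh,k:np.clip(cv2.resize(i[y:y+hh,x:x+ww],None,fx=k,fy=k,interpolation=cv2.INTER_CUBIC)*1.6,0,255).astype(np.uint8)
M=np.zeros((600,800,3),np.uint8)
M[:300,:400]=up(t["color"],400,190,133,100,3)[:300,:400].copy() if 0 else cv2.resize(up(t["color"],400,200,120,90,3),(400,300))
M[300:,:400]=cv2.resize(up(s["color"],80,230,160,120,2),(400,300))
M[:300,400:]=cv2.resize(w["color"],(400,300))
cv2.imwrite("pics/m4.png",M)
```

```text
now [ 428.6 -295.2  246.8] [-3.141 -0.     1.382] t 5.9 F [ 0.5  0.3 -2.5] op 0.08
rel [-0.0017  0.0028 -0.0033] [-0.0007 -0.0003  0.002 ]
```

View pics/m4.png

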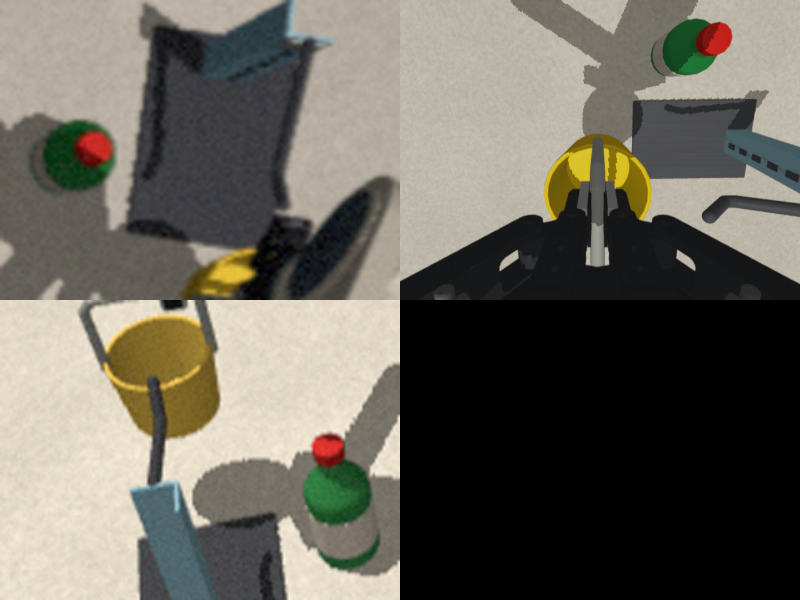

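Run:
```python
from h import *
import pickle
t,s,w=pickle.load(open("w4.pkl","rb"))
T=((t,(484,261.5)),(s,(141.6,263)),(w,(499,340)))
print("tip",tri(*T),tri(T[0],T[2]),tri(T[1],T[2]),tri(T[0],T[1]))
print("tip z234 wrist",plane(w,(499,340),234)," top",plane(t,(484,261.5),234),"scene",plane(s,(141.6,263),234))
print("seat",tri((s,(144.8,274)),(w,(520,321))),plane(w,(520,321),212))
for st in((527,-340,8),): pass
d=np.array([np.cos(-.19),np.sin(-.19)])
print(proj(w,[527-.98*26,-340+5,234]),proj(w,(527,-340,212)))
```

```text
tip (array([ 503.66968981, -331.8688674 ,  232.02151597]), np.float64(2.2352676405229217)) (array([ 501.94359697, -329.14417717,  238.87066733]), np.float64(1.1551455211438413)) (array([ 505.34252493, -331.69842484,  232.5421932 ]), np.float64(0.6122798551468284)) (array([ 501.82069528, -332.13805523,  229.18028978]), np.float64(0.9703997685831998))
tip z234 wrist [ 504.61726749 -331.40461731  234.        ]  top [ 501.37918787 -331.58891769  234.        ] scene [ 507.33122813 -331.15938789  234.        ]
seat (array([ 522.69925413, -333.02550325,  216.60188457]), np.float64(1.2816419926207738)) [ 524.63230174 -337.24753841  212.        ]
[492.56492136 348.17010407] [524.9987869  325.06439004]
```

Emit:
send_rows:
  targets: [0,0,0.005,0,0,0,-1,0,0.02,0.005,0,0,0,-1,0,0.045,0.005,0,0,0,-1,0,0.07,0.005,0,0,0,-1,0,0.09,0.005,0,0,0,-1,0,0.106,0.005,0,0,0,-1,0,0.106,0.005,0,0,0,-1,0,0.106,0.005,0,0,0,-1]

```text
clock: 6.55
eef_pos: [533.0, -315.4, 241.5]
tcp_rot: [-3.141, -0.0, 1.381]
contact_force: [-0.9, 0.4, -2.2]
opening: 0.082
grasp_force: 59.1
```

Run:
```python
from h import *
import pickle
t=grab("top");s=grab("scene");w=grab("wrist")
rel(533,-314.5,242,1.38)
up=lambda i,x,y,ww,hh,k:np.clip(cv2.resize(i[y:y+hh,x:x+ww],None,fx=k,fy=k,interpolation=cv2.INTER_CUBIC)*1.6,0,255).astype(np.uint8)
M=np.zeros((600,800,3),np.uint8)
M[:,:400]=cv2.resize(up(s["color"],80,200,120,180,2),(400,600))
M[:300,400:]=cv2.resize(w["color"],(400,300))
M[300:,400:]=cv2.resize(up(t["color"],400,180,120,90,2),(400,300))
cv2.imwrite("pics/m5.png",M)
```

```text
now [ 531.9 -315.4  242. ] [-3.141 -0.     1.38 ] t 6.7 F [-0.3 -0.4 -3.1] op 0.08
rel [ 0.0011  0.001  -0.    ] [-0.0011 -0.0003 -0.    ]
```

View pics/m5.png

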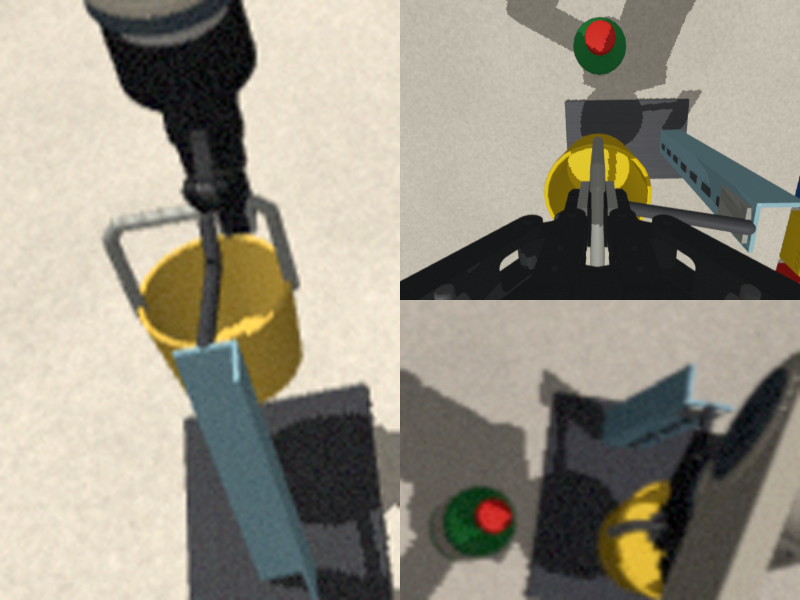

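Emit:
send_rows:
  targets: [0.001,0.001,0.006,0,0,0,-1,0.001,0.001,0.012,0,0,0,-1,0.001,0.001,0.018,0,0,0,-1,0.001,0.001,0.024,0,0,0,-1,0.001,0.001,0.029,0,0,0,-1,0.001,0.001,0.032,0,0,0,-1,0.001,0.001,0.032,0,0,0,-1]

```text
clock: 7.28
eef_pos: [533.6, -314.7, 209.2]
tcp_rot: [-3.14, -0.001, 1.38]
contact_force: [-0.6, -0.5, -2.7]
opening: 0.082
grasp_force: 59.1
```

Emit:
send_rows:
  targets: [0,0,0.002,0,0,0,-1,0,0,0.004,0,0,0,-1,0,0,0.004,0,0,0,-1]

```text
clock: 7.53
eef_pos: [534.0, -314.9, 206.1]
tcp_rot: [-3.141, -0.0, 1.38]
contact_force: [0.1, 0.3, -3.3]
opening: 0.078
grasp_force: 59.1
```

Emit:
send_rows:
  targets: [0,0,0.001,0,0,0,-1,0,0,0.002,0,0,0,-1,0,0,0.003,0,0,0,-1,0,0,0.003,0,0,0,-1]

```text
clock: 7.87
eef_pos: [534.3, -315.0, 203.9]
tcp_rot: [3.141, 0.0, 1.38]
contact_force: [-1.7, 0.8, 3.6]
opening: 0.08
grasp_force: 59.7
```

Emit:
send_rows:
  targets: [0,0,0,0,0,0,-0.2,0,0,0,0,0,0,-0.2,0,0,0,0,0,0,-0.2,0,0,0,0,0,0,-0.2,0,0,0,0,0,0,-0.2,0,0,0,0,0,0,-0.2]

```text
clock: 8.37
eef_pos: [534.0, -315.0, 203.3]
tcp_rot: [3.142, 0.0, 1.38]
contact_force: [0.5, 0.3, 0.4]
opening: 0.402
grasp_force: 0.0
```

Emit:
send_rows:
  targets: [0,0,-0.01,0,0,0,-0.2,0,0,-0.03,0,0,0,-0.2,0,0,-0.06,0,0,0,-0.2,0,0,-0.1,0,0,0,0,0,0,-0.14,0,0,0,0.5,0,0,-0.16,0,0,0,1,0,0,-0.16,0,0,0,1]

```text
clock: 8.95
eef_pos: [535.9, -316.1, 370.4]
tcp_rot: [3.132, 0.003, 1.38]
contact_force: [0.2, -1.4, 0.8]
opening: 0.897
grasp_force: 0.0
```

Run:
```python
from h import *
s=grab("scene");w=grab("wrist")
rel(630,-40,330,1.72)
M=np.zeros((600,800,3),np.uint8)
M[:,:400]=cv2.resize(np.clip(s["color"][200:380,80:200]*1.6,0,255).astype(np.uint8),(400,600))
M[:300,400:]=cv2.resize(w["color"],(400,300))
cv2.imwrite("pics/m6.png",M)
```

```text
now [ 534.3 -315.1  364.8] [3.139e+00 1.000e-03 1.380e+00] t 9.1 F [ 0.2  0.4 -0.1] op 1.0
rel [0.2883 0.0417 0.0346] [ 0.0021  0.0012 -0.3402]
```

View pics/m6.png

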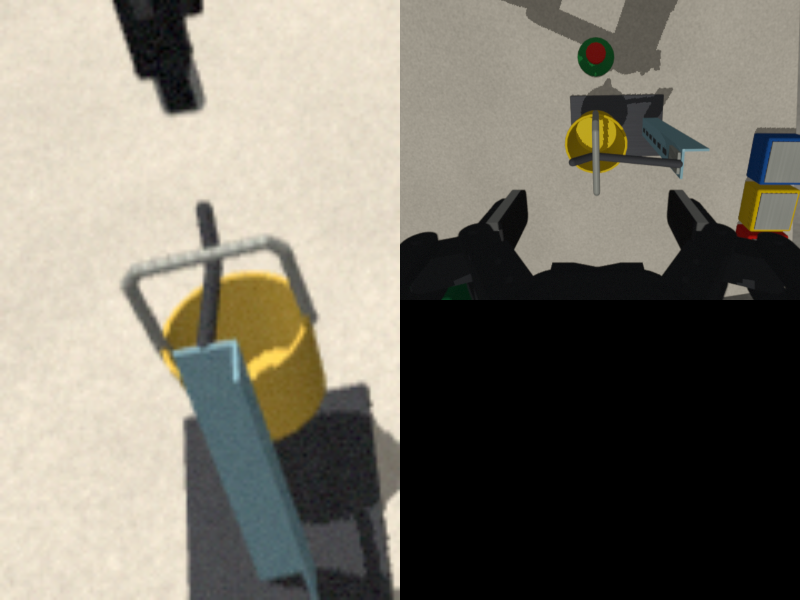

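Run:
```python
from h import *
rel(690,-30,250,0.149)
```

```text
now [ 534.3 -315.1  364.8] [3.139e+00 1.000e-03 1.380e+00] t 9.1 F [ 0.2  0.4 -0.1] op 1.0
rel [0.3096 0.0985 0.1147] [ 2.4000e-03 -7.0000e-04  1.2308e+00]
```

Emit:
send_rows:
  targets: [0.028,0.009,0,0,0,0.11,1,0.056,0.018,0,0,0,0.22,1,0.084,0.027,0,0,0,0.33,1,0.112,0.036,0.01,0,0,0.44,1,0.14,0.045,0.02,0,0,0.55,1,0.168,0.054,0.035,0,0,0.66,1,0.196,0.063,0.05,0,0,0.77,1,0.224,0.072,0.065,0,0,0.88,1,0.252,0.08,0.08,0,0,1,1,0.28,0.09,0.095,0,0,1.12,1,0.31,0.098,0.115,0,0,1.23,1,0.31,0.098,0.115,0,0,1.23,1]

```text
clock: 10.05
eef_pos: [688.0, -24.3, 242.0]
tcp_rot: [-3.138, 0.007, 0.145]
contact_force: [-1.4, -0.8, -0.7]
opening: 1.0
grasp_force: 0.0
```

Emit:
send_rows:
  targets: [0,0,0,0,0,0,1,0,0,0,0,0,0,1]

```text
clock: 10.22
eef_pos: [688.3, -29.4, 247.1]
tcp_rot: [-3.142, 0.002, 0.152]
contact_force: [-0.5, -0.8, -0.4]
opening: 0.998
grasp_force: 0.0
```

```bash
cat >> h.py <<'E'
def rodpts(f):
    m=cv2.morphologyEx(hsv(f,(100,120,30),(122,255,255)),cv2.MORPH_OPEN,np.ones((3,3)))
    n,l,s,c=cv2.connectedComponentsWithStats(m);i=1+np.argmax(s[1:,4]);p=np.argwhere(l==i)[:,::-1].astype(np.float32)
    (cx,cy),(a,b),an=cv2.minAreaRect(p);B=cv2.boxPoints(((cx,cy),(a,b),an))
    e=B[np.argsort([np.linalg.norm(B[i]-B[(i+1)%4]) for i in range(4)])[0]]
    k=np.argmin([np.linalg.norm(B[i]-B[(i+1)%4]) for i in range(4)])
    E=[(B[k]+B[(k+1)%4])/2,(B[(k+2)%4]+B[(k+3)%4])/2];return sorted([tuple(x) for x in E],key=lambda q:q[1]),s[i],min(a,b)
E
python3 - <<'E'
from h import *
import pickle
w=grab("wrist");pickle.dump(w,open("w5.pkl","wb"));t=grab("top")
for f in(w,t):
    E,s,d=rodpts(f);print(E,s,d)
    p=[plane(f,e,10) for e in E];print([q.round(1) for q in p],np.mean(p,0).round(1),np.linalg.norm(p[0]-p[1]),np.arctan2(*(p[1]-p[0])[1::-1]))
rel(663,-37.5,100,.149)
cv2.imwrite("pics/w5.png",w["color"])
E
```

```text
[(np.float32(320.5515), np.float32(144.93103)), (np.float32(318.4743), np.float32(309.0313))] [ 312  145   16  165 2064] 13.100215911865234
[array([744.1, -26.1,  10. ]), array([575.8, -50.2,  10. ])] [659.9 -38.2  10. ] 170.0039242187335 -2.999204519146183
[(np.float32(115.5), np.float32(432.0)), (np.float32(115.5), np.float32(479.0))] [105 432  22  48 990] 21.0
[array([ 36.8, 688.4,  10. ]), array([-94.9, 686.1,  10. ])] [-29.1 687.3  10. ] 131.719015609844 -3.124090274719085
now [688.8 -30.2 248.6] [ 3.141 -0.     0.15 ] t 10.3 F [-0.6  0.3  0.7] op 1.0
rel [-0.0267  0.0033  0.1486] [ 0.0003 -0.0001  0.0012]
```

Emit:
send_rows:
  targets: [-0.015,0.003,0.04,0,0,0.007,1,-0.03,0.003,0.08,0,0,0.007,1,-0.03,0.003,0.12,0,0,0.007,1,-0.03,0.003,0.16,0,0,0.007,1,-0.03,0.003,0.19,0,0,0.007,1,-0.03,0.003,0.21,0,0,0.007,1,-0.03,0.003,0.225,0,0,0.007,1,-0.03,0.003,0.23,0,0,0.007,1]

```text
clock: 10.98
eef_pos: [658.8, -37.6, 16.6]
tcp_rot: [-3.141, 0.002, 0.142]
contact_force: [-0.6, -0.3, -0.0]
opening: 1.001
grasp_force: 0.0
```

Run:
```python
from h import *
rel(660,-38.2,3,.142)
```

```text
now [658.8 -37.6  16.6] [-3.141e+00  2.000e-03  1.420e-01] t 11.0 F [-0.6 -0.3 -0. ] op 1.0
rel [0.0012 0.0008 0.0136] [-0.0004  0.0022  0.0001]
```

Emit:
send_rows:
  grip_force: 80
  targets: [0.001,0.001,0.006,0,0,0,1,0.001,0.001,0.013,0,0,0,0,0.001,0.001,0.013,0,0,0,-0.4,0.001,0.001,0.013,0,0,0,-1,0.001,0.001,0.013,0,0,0,-1,0.001,0.001,0.013,0,0,0,-1,0.001,0.001,0.013,0,0,0,-1,0.001,0.001,0.013,0,0,0,-1,0.001,0.001,0.013,0,0,0,-1,0.001,0.001,0.013,0,0,0,-1]

```text
clock: 11.82
eef_pos: [661.5, -37.5, 6.3]
tcp_rot: [3.141, -0.001, 0.143]
contact_force: [-1.9, -0.6, 5.3]
opening: 0.123
grasp_force: 78.3
```

Emit:
send_rows:
  targets: [0,0,-0.02,0,0,0,-1,0,0,-0.05,0,0,0,-1,0,0,-0.09,0,0,0,-1,0,0,-0.13,0,0,0,-1,0,0,-0.16,0,0,0,-1,0,0,-0.16,0,0,0,-1]

```text
clock: 12.32
eef_pos: [665.0, -37.7, 173.0]
tcp_rot: [3.139, -0.011, 0.143]
contact_force: [2.0, 0.5, 0.0]
opening: 0.119
grasp_force: 78.4
```

Run:
```python
from h import *
w=grab("wrist");cv2.imwrite("pics/w6.png",w["color"]);E,s,d=rodpts(w);print(E,s,d)
st=r.sense();R0=R.from_euler("xyz",st["tcp_rot"])
print([R0.inv().apply(plane(w,e,st["eef_pos"][2]+7)-st["eef_pos"]) for e in E])
rel(561,325,165,1.72)
```

```text
[(np.float32(315.5), np.float32(83.0)), (np.float32(315.5), np.float32(427.0))] [  295    83    42   345 11752] 41.0
[array([85.74014906,  0.99331859, -6.37109294]), array([-51.68969512,   0.96699568,  -7.37715017])]
now [663.5 -37.6 169.7] [ 3.14  -0.007  0.143] t 12.4 F [ 0.6  0.6 -1. ] op 0.12
rel [-0.0498 -0.3735  0.0038] [ 0.0069 -0.0046 -1.5771]
```

Emit:
send_rows:
  targets: [-0.004,-0.03,0,0,0,-0.12,-1,-0.008,-0.06,0,0,0,-0.24,-1,-0.012,-0.09,0,0,0,-0.36,-1,-0.016,-0.12,0,0,0,-0.48,-1,-0.02,-0.15,0,0,0,-0.6,-1,-0.024,-0.18,0,0,0,-0.72,-1,-0.028,-0.21,0,0,0,-0.84,-1,-0.032,-0.24,0,0,0,-0.96,-1,-0.036,-0.27,0,0,0,-1.08,-1,-0.04,-0.3,0,0,0,-1.2,-1,-0.045,-0.335,0,0,0,-1.32,-1,-0.05,-0.373,0,0,0,-1.44,-1]

```text
clock: 13.37
eef_pos: [557.1, 325.1, 163.7]
tcp_rot: [-3.14, 0.001, 1.588]
contact_force: [0.7, 1.1, -0.6]
opening: 0.123
grasp_force: 78.3
```

Emit:
send_rows:
  targets: [0,0,0,0,0,-0.07,-1,0,0,0,0,0,-0.13,-1,0,0,0,0,0,-0.13,-1,0,0,0,0,0,-0.13,-1]

```text
clock: 13.7
eef_pos: [557.7, 324.3, 164.0]
tcp_rot: [-3.14, 0.001, 1.711]
contact_force: [0.5, 1.1, -0.6]
opening: 0.124
grasp_force: 78.3
```

Run:
```python
from h import *
import pickle
w=grab("wrist");s=grab("scene");t=grab("top");pickle.dump((w,s,t),open("w7.pkl","wb"))
rel(561.5,324.5,165,1.714)
M=np.zeros((600,800,3),np.uint8);M[:480,:640]=w["color"]
M[360:600,480:800]=cv2.resize(s["color"][190:310,350:510],(320,240))
cv2.imwrite("pics/m7.png",np.clip(M*1.4,0,255).astype(np.uint8))
print([(b.tolist(),c.round(1)) for b,c in blobs(hsv(w,(0,150,50),(6,255,255)),10)])
```

```text
now [558.4 324.  164.8] [-3.141  0.     1.71 ] t 13.8 F [ 0.   0.3 -1.1] op 0.12
rel [ 0.0001  0.0031 -0.0002] [-0.0007  0.0003 -0.0035]
[]
```

View pics/m7.png

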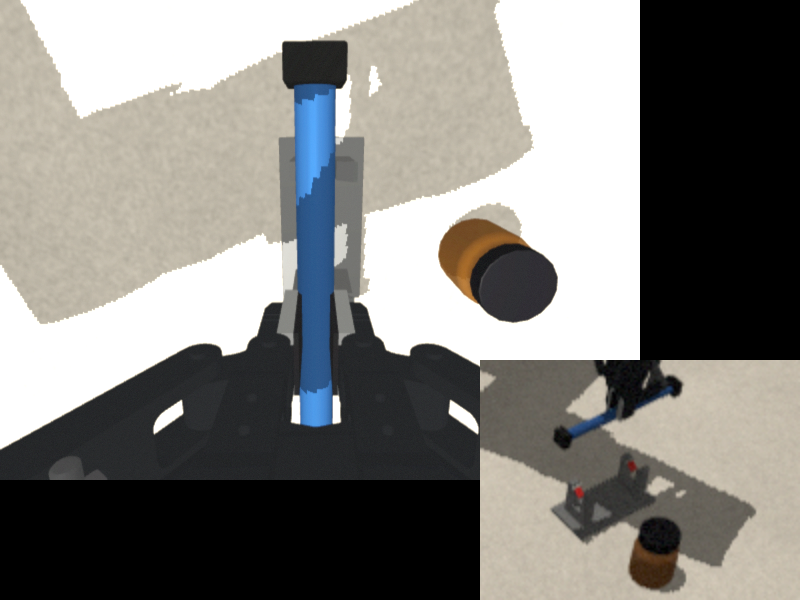

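Run:
```python
from h import *
import pickle
w,s,t=pickle.load(open("w7.pkl","rb"));st=r.sense();R0=R.from_euler("xyz",st["tcp_rot"]);T=lambda p:R0.inv().apply(p-st["eef_pos"]).round(1)
g=cv2.cvtColor(w["color"],cv2.COLOR_BGR2GRAY).astype(float)
for v in(150,170,190,210,225,240,255):
    row=g[v-2:v+3].mean(0);d=np.diff(cv2.GaussianBlur(row[None],(5,1),0)[0])
    l=265+np.argmax(np.abs(d[265:290]));rr=350+np.argmax(np.abs(d[350:380]))
    print(v,l,rr,d[l].round(1),d[rr].round(1),T(plane(w,(l+.5,v),6)),T(plane(w,(rr+.5,v),6)))
for v in(100,130,160,240,300):
    h=hsv(w,(100,120,30),(122,255,255))[v];c=np.flatnonzero(h[280:350])+280;m=(c.min()+c.max())/2;print("rod",v,c.min(),c.max(),T(plane(w,(m,v),172)))
```

```text
150 278 363 -16.7 16.4 [ 55.2 -29.2 158.8] [ 55.2  34.8 158.8]
170 278 363 -13.1 14.3 [ 40.3 -29.5 158.8] [ 40.4  35.3 158.8]
190 279 362 -15.9 15.9 [ 25.1 -29.2 158.8] [ 25.1  35.1 158.8]
210 280 361 -15.2 16.0 [  9.3 -28.8 158.8] [  9.4  34.8 158.8]
225 280 364 -16.0 23.0 [ -2.8 -29.1 158.8] [ -2.7  37.6 158.8]
240 281 363 -17.9 26.8 [-15.1 -28.6 158.8] [-15.1  37.2 158.8]
255 281 364 -18.0 22.3 [-27.8 -28.9 158.8] [-27.7  38.5 158.8]
rod 100 295 334 [78.8 -1.7 -7.2]
rod 130 295 333 [69.4 -1.8 -7.2]
rod 160 295 334 [59.6 -1.7 -7.2]
rod 240 298 333 [31.3 -1.3 -7.2]
rod 300 302 329 [ 7.9 -1.3 -7.2]
```

Emit:
send_rows:
  targets: [0,0.004,0.02,0,0,0,-1,0,0.004,0.045,0,0,0,-1,0,0.004,0.07,0,0,0,-1,0,0.004,0.085,0,0,0,-1,0,0.004,0.093,0,0,0,-1,0,0.004,0.093,0,0,0,-1,0,0.004,0.093,0,0,0,-1]

```text
clock: 14.43
eef_pos: [562.7, 325.0, 72.6]
tcp_rot: [3.142, 0.0, 1.712]
contact_force: [-0.2, -0.1, -0.6]
opening: 0.119
grasp_force: 78.3
```

Run:
```python
from h import *
w=grab("wrist");st=r.sense();R0=R.from_euler("xyz",st["tcp_rot"]);T=lambda p:R0.inv().apply(p-st["eef_pos"]).round(1)
rel(562.5,324.5,60,1.714)
g=cv2.cvtColor(w["color"],cv2.COLOR_BGR2GRAY).astype(float)
for x in(60,54,30,15):
    a=proj(w,st["eef_pos"]+R0.apply([x,-32,st["eef_pos"][2]-6]));b=proj(w,st["eef_pos"]+R0.apply([x,32,st["eef_pos"][2]-6]))
    v=int(a[1]);d=np.diff(cv2.GaussianBlur(g[v-2:v+3].mean(0)[None],(5,1),0)[0])
    e=[k for k in range(int(a[0])-20,int(b[0])+20) if abs(d[k])>6 and abs(d[k])==abs(d[k-3:k+4]).max()]
    print("x",x,"row",v,"exp",a.round(),b.round(),[(k,d[k].round(),T(plane(w,(k+.5,v),6))[1],T(plane(w,(k+.5,v),60))[:2]) for k in e])
```

```text
now [563.1 325.3  73.3] [ 3.14  -0.     1.712] t 14.5 F [-0.1  0.1 -0.6] op 0.12
rel [-0.0007 -0.0008  0.0132] [ 0.0012 -0.0005 -0.0019]
x 60 row 147 exp [256. 148.] [379. 148.] [(252, np.float64(-17.0), np.float64(-34.0), array([ 62.4, -25.6])), (335, np.float64(9.0), np.float64(9.4), array([62.4,  6.7])), (374, np.float64(18.0), np.float64(29.8), array([62.4, 21.8]))]
x 54 row 159 exp [257. 159.] [378. 159.] [(252, np.float64(-17.0), np.float64(-34.3), array([ 57.9, -25.8])), (294, np.float64(-12.0), np.float64(-12.2), array([57.9, -9.3])), (299, np.float64(7.0), np.float64(-9.5), array([57.9, -7.4])), (327, np.float64(-10.0), np.float64(5.2), array([57.9,  3.6])), (334, np.float64(11.0), np.float64(8.9), array([57.9,  6.3])), (374, np.float64(15.0), np.float64(30.0), array([57.8, 22. ]))]
x 30 row 204 exp [259. 204.] [376. 204.] [(254, np.float64(-16.0), np.float64(-34.3), array([ 40. , -25.8])), (283, np.float64(9.0), np.float64(-18.5), array([ 40., -14.])), (291, np.float64(-9.0), np.float64(-14.2), array([ 40. , -10.8])), (295, np.float64(-10.0), np.float64(-12.0), array([40. , -9.2])), (334, np.float64(10.0), np.float64(9.2), array([40. ,  6.6])), (372, np.float64(17.0), np.float64(29.9), array([40. , 21.9]))]
x 15 row 231 exp [260. 231.] [375. 231.] [(255, np.float64(-15.0), np.float64(-34.4), array([ 28.8, -25.8])), (295, np.float64(-11.0), np.float64(-12.2), array([28.8, -9.3])), (334, np.float64(10.0), np.float64(9.4), array([28.8,  6.7])), (371, np.float64(16.0), np.float64(30.0), array([28.8, 22. ]))]
```

Emit:
send_rows:
  targets: [0,-0.001,0.006,0,0,0,-1,0,-0.001,0.012,0,0,0,-1,0,-0.001,0.016,0,0,0,-1,0,-0.001,0.02,0,0,0,-1,0,-0.001,0.024,0,0,0,-1]

```text
clock: 14.9
eef_pos: [562.5, 325.5, 48.7]
tcp_rot: [3.139, -0.001, 1.713]
contact_force: [3.4, 0.7, 6.3]
opening: 0.123
grasp_force: 79.0
```

Emit:
send_rows:
  targets: [0,0,0.003,0,0,0,-1,0,0,0.006,0,0,0,-1,0,0,0.009,0,0,0,-1,0,0,0.011,0,0,0,-1]

```text
clock: 15.23
eef_pos: [562.7, 325.6, 37.6]
tcp_rot: [3.139, -0.001, 1.713]
contact_force: [4.1, 0.4, 4.2]
opening: 0.125
grasp_force: 78.8
```

Emit:
send_rows:
  targets: [0,0,0.003,0,0,0,-1,0,0,0.006,0,0,0,-1,0,0,0.008,0,0,0,-1,0,0,0.008,0,0,0,-1]

```text
clock: 15.57
eef_pos: [559.8, 324.3, 28.0]
tcp_rot: [-3.138, 0.001, 1.713]
contact_force: [0.6, -0.0, -0.3]
opening: 0.122
grasp_force: 78.5
```

Emit:
send_rows:
  targets: [0,0,0.002,0,0,0,-1,0,0,0.003,0,0,0,-1,0,0,0.003,0,0,0,-1]

```text
clock: 15.82
eef_pos: [560.4, 324.6, 27.1]
tcp_rot: [-3.139, 0.001, 1.713]
contact_force: [-5.2, -2.4, 12.9]
opening: 0.118
grasp_force: 80.3
```

Emit:
send_rows:
  targets: [0,0,-0.001,0,0,0,-0.3,0,0,-0.001,0,0,0,-0.3,0,0,-0.001,0,0,0,-0.3,0,0,-0.001,0,0,0,-0.3,0,0,-0.001,0,0,0,-0.3]

```text
clock: 16.23
eef_pos: [561.2, 324.9, 27.0]
tcp_rot: [-3.141, 0.0, 1.713]
contact_force: [0.4, 0.1, 0.1]
opening: 0.347
grasp_force: 0.0
```

Emit:
send_rows:
  targets: [0,0,-0.015,0,0,0,-0.3,0,0,-0.035,0,0,0,-0.3,0,0,-0.07,0,0,0,-0.3,0,0,-0.11,0,0,0,-0.3,0,0,-0.15,0,0,0,0,0,0,-0.19,0,0,0,0.5,0,0,-0.21,0,0,0,1,0,0,-0.21,0,0,0,1,0,0,-0.21,0,0,0,1]

```text
clock: 16.98
eef_pos: [561.9, 325.3, 238.6]
tcp_rot: [3.139, -0.001, 1.713]
contact_force: [0.2, -0.0, -0.2]
opening: 1.0
grasp_force: 0.0
```

Run:
```python
from h import *
import pickle
w=grab("wrist");st=r.sense();R0=R.from_euler("xyz",st["tcp_rot"]);T=lambda p:R0.inv().apply(p-st["eef_pos"]).round(1)
rel(562.5,324.5,60,1.714)
print("red",[(s.tolist(),c.round(1),plane(w,c,46).round(1)) for s,c in blobs(hsv(w,(0,150,50),(6,255,255)),8)])
print("blue",[(s.tolist(),c.round(1),plane(w,c,31).round(1)) for s,c in blobs(hsv(w,(100,120,30),(122,255,255)),30)])
g=cv2.cvtColor(w["color"],cv2.COLOR_BGR2GRAY).astype(float);m=hsv(w,(100,120,30),(122,255,255))
for v in range(100,330,15):
    c=np.flatnonzero(m[v]);
    if len(c): print(v,c.min(),c.max(),plane(w,((c.min()+c.max())/2,v),31).round(1))
s=grab("scene");t=grab("top")
print("scene red",[(b.tolist(),c.round(1)) for b,c in blobs(hsv(s,(0,120,50),(8,255,255)),4) if 380<c[0]<450 and 220<c[1]<280])
print("scene blue",[(b.tolist(),c.round(1)) for b,c in blobs(hsv(s,(100,120,30),(122,255,255)),20) if 350<c[0]<480 and 220<c[1]<300])
print("top red",[(b.tolist(),c.round(1)) for b,c in blobs(hsv(t,(0,100,40),(8,255,255)),3) if 200<c[0]<280 and 230<c[1]<270])
print("exp scene",proj(s,(561.5,324.5,31)))
p=hsv(s,(20,120,60),(35,255,255));print("pail",[(b.tolist(),c.round(1)) for b,c in blobs(p,100)])
cv2.imwrite("pics/s9.png",s["color"]);cv2.imwrite("pics/w9.png",w["color"])
```

```text
now [561.1 324.8 236.8] [-3.141  0.     1.713] t 17.0 F [ 0.2  0.4 -0.4] op 1.0
rel [-0.0005  0.0015  0.1768] [-0.0005  0.0002 -0.0013]
red [([304, 157, 12, 11, 124], array([309.3, 161.8]), array([550.6, 368. ,  46. ])), ([305, 258, 11, 12, 101], array([309.9, 263.4]), array([563.5, 278.1,  46. ])), ([244, 400, 47, 22, 732], array([267.1, 411.2]), array([542.2, 114.4,  46. ]))]
blue [([306, 114, 16, 184, 2404], array([313.4, 203.6]), array([559.4, 330.3,  31. ])), ([528, 455, 41, 25, 442], array([545.7, 469.4]), array([859.9,  68.1,  31. ]))]
115 306 320 [548.3 406.2  31. ]
130 306 320 [550. 394.  31.]
145 306 320 [551.8 381.5  31. ]
160 317 320 [558.4 369.5  31. ]
175 306 320 [555.4 355.8  31. ]
190 306 320 [557.3 342.6  31. ]
205 306 320 [559.2 329.   31. ]
220 307 320 [561.6 315.2  31. ]
235 306 320 [563.2 301.   31. ]
250 307 320 [565.7 286.6  31. ]
265 317 320 [572.5 272.5  31. ]
280 307 320 [569.9 256.8  31. ]
295 306 320 [571.6 241.3  31. ]
scene red [([424, 241, 4, 4, 11], array([425.5, 242.3])), ([397, 254, 5, 5, 15], array([399.1, 255.7]))]
scene blue [([406, 246, 22, 14, 101], array([417. , 252.2])), ([389, 259, 12, 9, 57], array([394.8, 263. ]))]
top red [([252, 247, 2, 2, 4], array([252.5, 247.5]))]
exp scene [412.27973709 254.12551565]
pail [([145, 282, 31, 50, 969], array([160.9, 303.7])), ([128, 286, 13, 19, 151], array([134.5, 295.9]))]
```

```bash
python3 -c "
from h import *
s=grab('scene');print([(b.tolist(),c.round(1)) for b,c in blobs(hsv(s,(20,120,60),(35,255,255)),100)])
print(r.sign_off())"
```

```text
[([145, 282, 31, 50, 967], array([160.8, 303.6])), ([128, 286, 13, 19, 150], array([134.6, 295.9]))]
the job is handed in; nothing more can be done
None
```

The pail hangs freely on the hook and the rod is home in both forks with both jaws closed over it. The bottle, jar and tin were left standing. I handed the job in at about 17 s, and the hand-in call returned no verdict.

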